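# Find the clear centrifuge sleeve on the gauge pin

### The job

Of the three centrifuge adapter sleeves only one is clear inside; the other two have a thick spacer stuck out of sight. Slide them mouth down onto the gauge pin and press each firmly down against its stiff collar: the clear one takes the collar all the way down to the flange, a blocked one stops short. Leave the clear sleeve fully home on the gauge, stand the two blocked ones upright in the steel tray, and leave the other things on the bench where they are.

Things in the scene. Friction and masses are not known exactly. Their poses are not given: they have to be found in the camera images.
- sleeve_a: adapter sleeve, a plain white plastic cylinder 40 mm across and 72 mm tall, closed on top, open below (bore 24 mm across), standing mouth down on the bench. Origin: centre of its lower (open) end; z up its axis. All three look alike; which one is clear inside changes from run to run and cannot be seen from outside. A blocked one stops 8 mm or 11 mm short of home.
- sleeve_b: adapter sleeve, a plain white plastic cylinder 40 mm across and 72 mm tall, closed on top, open below (bore 24 mm across), standing mouth down on the bench. Origin: centre of its lower (open) end; z up its axis. All three look alike; which one is clear inside changes from run to run and cannot be seen from outside. A blocked one stops 8 mm or 11 mm short of home.
- sleeve_c: adapter sleeve, a plain white plastic cylinder 40 mm across and 72 mm tall, closed on top, open below (bore 24 mm across), standing mouth down on the bench. Origin: centre of its lower (open) end; z up its axis. All three look alike; which one is clear inside changes from run to run and cannot be seen from outside. A blocked one stops 8 mm or 11 mm short of home.
- gauge: fit gauge fixed to the bench: steel flange 90 mm across and 15 mm thick with an upright pin 21 mm across. Origin: centre of the flange's underside, on the bench; z up the pin. The pin rises to 78 mm above the bench, its last 10 mm coned down to 12 mm across. A sleeve fully home has its origin 23 mm above the gauge's origin.
- pin_tip (a point): centre of the top of the gauge pin, 78 mm above the bench
- collar (a joint): brass collar, 38 mm across and 8 mm thick, on the gauge pin: height (m) of its underside above the flange; 0 is fully down. It starts 18 to 28 mm up, slides stiffly (about 6 N), carries a sleeve's weight and stays where it is pushed.
- tray: low steel tray fixed to the bench, 140 mm (its x) by 230 mm (its y), walls 24 mm high and 4 mm thick, floor about 4 mm thick. Origin: centre of its underside.
- bottle: bystander: white plastic bottle 60 mm across, 150 mm tall; origin at the centre of its underside
- tip_box: bystander: blue box of pipette tips with a clear lid, 80 x 120 x 65 mm; origin at the centre of its underside
- beaker: bystander: yellow plastic beaker 72 mm across the rim, 85 mm tall; origin at the centre of its underside
- vortex: bystander: white vortex mixer fixed to the bench, 150 x 130 mm, 102 mm tall; origin at the centre of its underside
There are look-alikes about, which are no part of the job. What is shaped like the sleeve_b but orange is not meant.

How it is judged (in metres and radians):
At the end, for the whole second after the job is handed in: One sleeve is fully home on the gauge pin (origin within 3.5 mm of the home height, within 5 mm of the pin's axis, upright within 0.08 rad); the other two stand upright (within 0.1 rad) on the floor inside the tray; all are at rest (((z of sleeve_a in the frame of gauge below 0.0265 m and horizontal distance between sleeve_a and gauge below 0.005 m and angle between sleeve_a's own z axis and vertical below 0.08 rad and x of sleeve_b in the frame of tray between -0.062 and 0.062 m and y of sleeve_b in the frame of tray between -0.107 and 0.107 m and z of each of sleeve_b, sleeve_c in the frame of tray below 0.01 m and angle between each of sleeve_b, sleeve_c's own z axis and vertical below 0.1 rad and x of sleeve_c in the frame of tray between -0.062 and 0.062 m and y of sleeve_c in the frame of tray between -0.107 and 0.107 m) or (z of sleeve_b in the frame of gauge below 0.0265 m and horizontal distance between sleeve_b and gauge below 0.005 m and angle between sleeve_b's own z axis and vertical below 0.08 rad and x of sleeve_a in the frame of tray between -0.062 and 0.062 m and y of sleeve_a in the frame of tray between -0.107 and 0.107 m and z of each of sleeve_a, sleeve_c in the frame of tray below 0.01 m and angle between each of sleeve_a, sleeve_c's own z axis and vertical below 0.1 rad and x of sleeve_c in the frame of tray between -0.062 and 0.062 m and y of sleeve_c in the frame of tray between -0.107 and 0.107 m) or (z of sleeve_c in the frame of gauge below 0.0265 m and horizontal distance between sleeve_c and gauge below 0.005 m and angle between sleeve_c's own z axis and vertical below 0.08 rad and x of sleeve_a in the frame of tray between -0.062 and 0.062 m and y of sleeve_a in the frame of tray between -0.107 and 0.107 m and z of each of sleeve_a, sleeve_b in the frame of tray below 0.01 m and angle between each of sleeve_a, sleeve_b's own z axis and vertical below 0.1 rad and x of sleeve_b in the frame of tray between -0.062 and 0.062 m and y of sleeve_b in the frame of tray between -0.107 and 0.107 m)) and linear speed of each of sleeve_a, sleeve_b, sleeve_c below 0.02 m/s); the robot touches nothing.
It fails at once if the bottle is pushed more than 25 mm or tipped (distance of bottle from where it was at the start of the episode above 0.025 m or angle between bottle's own z axis and vertical above 0.3 rad).
It fails at once if the box of pipette tips is pushed more than 25 mm or tipped (distance of tip_box from where it was at the start of the episode above 0.025 m or angle between tip_box's own z axis and vertical above 0.3 rad).
It fails at once if the yellow beaker is pushed more than 25 mm or tipped (distance of beaker from where it was at the start of the episode above 0.025 m or angle between beaker's own z axis and vertical above 0.3 rad).
It also fails if it takes over 72 s, if anything falls off the work surface, if the arm or the gripper's body presses on something with over 40 N, if the wrist force passes 120 N, or if a joint passes its speed limit or range.

### The arm

A 6-joint arm with a two-finger parallel gripper is mounted at the origin on the work surface. World frame = base frame: x ahead of the robot, y to its left, z up, the work surface at z = 0. Lengths are in m, angles in degrees, forces in N, time in s.
With the tool pointing down it reaches from about 0.375 to 0.75 m from the base axis. Payload 9 kg.
Tool frame: the origin (TCP) lies at the very end of the fingers, on their centre line; the grasp point (between the pads) lies 19 mm behind it; z points along the fingers, y is the direction in which the jaws open and shut (so a half turn about z gives the same grasp; the last joint's range is limited). The gripper opens to 85 mm and grips with 20 to 120 N. Pads are 22 mm wide; open, the fingers measure 114 mm over their backs; the gripper's body (76 mm by 85 mm) begins 54 mm behind the grasp point. The pads swing forward as they close: fully open they stand 13 mm farther back than shut.
Start: joints at [58.917, 5.964, 5.575, 89.605, 0, 77.527], TCP at [0.191, 0.569, 0.231] pointing down, gripper open.
Joint ranges: [-171.21, 171.21], [-48.23, 106.86], [-62.78, 66.21], [-105.2, 120.99], [-86.42, 89.51], [-180, 180]. Speed limits (degrees/s): [127.2, 127.2, 147.25, 180, 180, 180].

### API

Orientations are given as [roll, pitch, yaw] about the fixed x, y, z axes, in that order (R = Rz(yaw) Ry(pitch) Rx(roll)).
In Python, from rig import env, imaging gives the robot as it stands.
- The arm moves only by the shell command python3 -m crank 'ROWS'. ROWS is text: rows parted by semicolons, each of 7 numbers parted by spaces: the shift along the world's x, y, z in m, then the turn, a rotation vector about the world's x, y, z in rad, then the finger opening in m, from 0 to 0.0854. A call has 1 to 5 rows; each row shifts and turns the commanded pose from where the row before left it; what a row does not reach is not made up. A row lasts 1/8 s, in which the tool goes at most 62.5 mm and 10.7 degrees, less where a joint would pass 70% of its speed; a pose out of reach is approached as far as the arm can. A call with a gripper value outside its range is refused whole. The fingers move at their own pace and stop on an object; the grip force is fixed at half the most. Time passes only in rows, so rows that do not move let the fingers close. It gives the time, the measured TCP pose, the force and the opening at its end, in the units of the state.
- env.sense(): the state, without advancing time (a new reading comes with each control period).
- imaging.get_image(name): name is "scene" or "top"; returns a dict with "frame" (400x640x3 uint8, red, green, blue), "K" (3x3 intrinsics, pixels), "k1" (the pictures are not rectified: a ray, as slopes to the right and down, at radius r is drawn at 1 + k1 r^2 times it, then the intrinsics apply), "rvec" (rotation vector, rad) and "tvec" (3), from world to camera coordinates, as OpenCV has them. Camera axes: x right, y down, z forward; pixel columns grow to the right and rows downward; lengths in m; the calibration is good to about 2 mm. A picture is of the moment at which its call begins. There is no depth.
- env.hand_in(): hands the job in, once; it reports no verdict.
The state is a dict: "time": time; "q": joint angles; "joint_vel": joint speeds; "joint_torque": joint torques, N m; "tcp_pos": TCP position; "eef_rot": TCP orientation; "ft_force": force on the tool from outside, world axes, zero at the start; "torque": the same for the moment, N m; "opening": finger opening in m.
Only numpy, scipy, OpenCV 4.12 (cv2) and the standard library are available. Lean on these libraries where they do the work, as an engineer would, in place of code of your own. Each camera call takes 0.05 s, during which the arm holds its last target.

## Working session

There is one attempt and no reset: what is moved stays moved. The work goes in short steps, Python scripts to look and compute and a shell command to move; the robot and the scene stay as the last step left them, time stands still between calls to the robot, and variables do not carry over. Pictures are saved under pics/ and viewed, and the job is handed in when it is done.

```bash
ls; mkdir -p pics
python3 - <<'E'
from rig import env, imaging
import cv2
s=env.sense();print(s)
for n in("scene","top"):
    d=imaging.get_image(n);print(n,d["K"],d["k1"],d["rvec"],d["tvec"])
    cv2.imwrite(f"pics/{n}0.png",d["frame"][:,:,::-1])
E
```

```text
pics
{'time': 0.0, 'q': array([5.89166273e+01, 5.99830610e+00, 5.52670816e+00, 8.96053455e+01,
       1.19318976e-04, 7.75254713e+01]), 'joint_vel': array([ 0.01026013,  0.01562071, -0.02964837,  0.0270438 ,  0.05116305,
        0.02627073]), 'joint_torque': array([-8.32151745e-04, -5.56933451e+01,  5.03645790e+01,  1.68513920e-02,
       -2.93614848e-04, -5.73414852e-06]), 'tcp_pos': array([0.19128651, 0.56833288, 0.23052215]), 'eef_rot': array([-1.79924899e+02, -1.67367049e-02,  1.61391145e+02]), 'ft_force': array([0.76901008, 0.69458501, 0.57406635]), 'torque': array([ 0.01596664, -0.00112866,  0.00954169]), 'opening': 0.08580289608912464}
scene [[486.79439819   0.         319.20612002]
 [  0.         486.79439819 185.9906566 ]
 [  0.           0.           1.        ]] -0.002338170209568998 [ 1.29531468  2.19715749 -0.99648226] [ 0.25263028 -0.28934572  1.73319688]
top [[426.85254738   0.         322.26256414]
 [  0.         426.85254738 199.78927671]
 [  0.           0.           1.        ]] -0.0712237741060132 [ 2.16676436 -2.15314948  0.12748913] [0.01434294 0.60099884 1.21548137]
```

View pics/scene0.png

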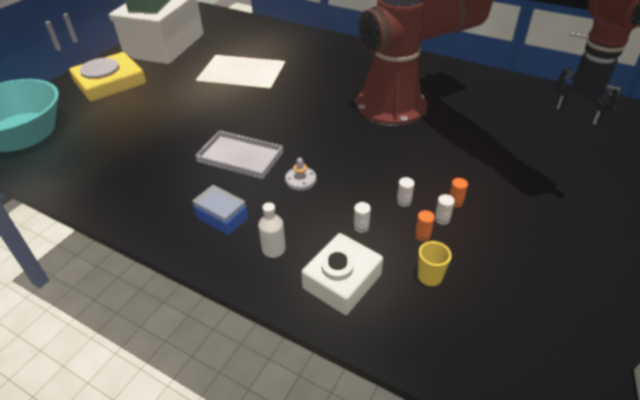

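View pics/top0.png

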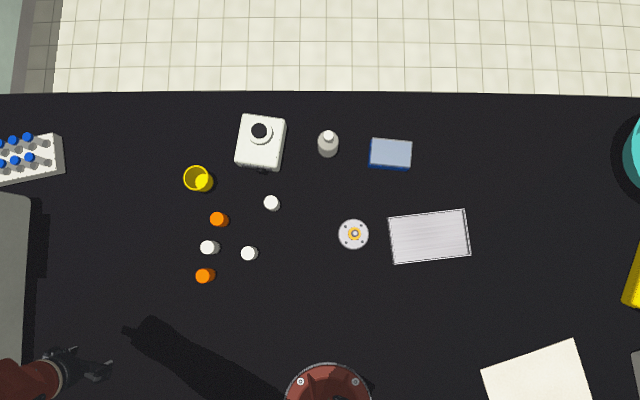

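The top view shows three white sleeves at about (271,202), (208,247) and (248,253). The orange look-alikes are at (218,219) and (204,275) and are not meant. The gauge is at (353,234), the tray at (429,236). Next I measure these.

```bash
cat > h.py <<'E'
import numpy as np, cv2
from rig import env, imaging
def cam(d):
    R,_=cv2.Rodrigues(np.array(d["rvec"],float)); t=np.array(d["tvec"],float).ravel()
    return np.array(d["K"]),float(d["k1"]),R,t
def ray(d,uv):
    K,k1,R,t=cam(d)
    p=cv2.undistortPoints(np.array([[uv]],float),K,np.array([k1,0,0,0.]),None)[0,0]
    return -R.T@t, R.T@np.array([p[0],p[1],1.])
def plane(d,uv,z):
    c,r=ray(d,uv); return c+r*(z-c[2])/r[2]
def proj(d,X):
    K,k1,R,t=cam(d)
    return cv2.projectPoints(np.array([X],float),R,t,K,np.array([k1,0,0,0.]))[0].ravel()
def tri(ds,uvs):
    A=np.zeros((3,3));b=np.zeros(3)
    for d,uv in zip(ds,uvs):
        c,r=ray(d,uv); r/=np.linalg.norm(r); P=np.eye(3)-np.outer(r,r); A+=P; b+=P@c
    return np.linalg.solve(A,b)
def crop(d,x0,y0,w,h,f,name):
    cv2.imwrite("pics/"+name,cv2.resize(d["frame"][y0:y0+h,x0:x0+w,::-1],None,fx=f,fy=f,interpolation=cv2.INTER_CUBIC))
E
python3 - <<'E'
from h import *
T=imaging.get_image("top");S=imaging.get_image("scene")
crop(T,180,150,300,150,2.6,"top_c0.png"); crop(S,180,120,300,190,2.6,"sc_c0.png")
f=T["frame"].astype(int)
m=((f.min(2)>215)).astype('uint8')
n,l,st,ce=cv2.connectedComponentsWithStats(m)
for i in range(1,n):
    u,v=ce[i]
    if st[i,4]>30 and 150<v<300 and 150<u<480: print(st[i],ce[i],plane(T,ce[i],.072))
print("cam",ray(T,(320,200))[0],ray(S,(320,200))[0])
E
```

```text
[264 195  14  14 138] [270.41304348 201.67391304] [0.59023779 0.16567252 0.072     ]
[340 220  27  28 380] [352.65 233.65] [ 0.50091414 -0.06823535  0.072     ]
[201 241  13  13 133] [206.69172932 246.90977444] [0.46042009 0.34382952 0.072     ]
[393 243  15   8  35] [397.6        246.57142857] [ 0.46517943 -0.19498213  0.072     ]
[241 246  14  14 142] [247.25352113 252.67605634] [0.44540445 0.228169   0.072     ]
[394 250  36  13 123] [405.55284553 256.90243902] [ 0.43632192 -0.21711466  0.072     ]
cam [0.45290381 0.01684535 1.27804329] [1.41188431 0.52113121 0.94155159]
```

View pics/top_c0.png

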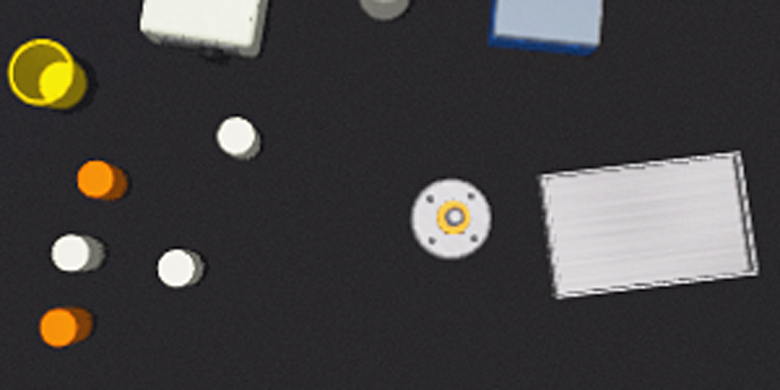

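View pics/sc_c0.png

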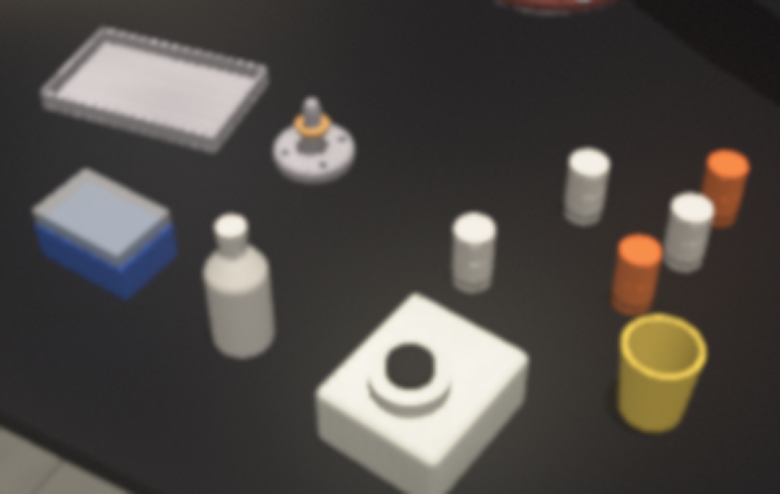

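Run:
```python
from h import *
T=imaging.get_image("top");S=imaging.get_image("scene")
def comps(d,m,box,z,amin,tag):
    n,l,st,ce=cv2.connectedComponentsWithStats(m.astype('uint8'))
    for i in range(1,n):
        u,v=ce[i]
        if st[i,4]>amin and box[0]<u<box[2] and box[1]<v<box[3]:
            b=st[i]; bc=(b[0]+b[2]/2-.5,b[1]+b[3]/2-.5)
            print(tag,b,ce[i].round(1),plane(d,ce[i],z).round(4),"bbox",plane(d,bc,z).round(4))
f=T["frame"].astype(int); g=S["frame"].astype(int)
hs=cv2.cvtColor(T["frame"],cv2.COLOR_RGB2HSV).astype(int)
hS=cv2.cvtColor(S["frame"],cv2.COLOR_RGB2HSV).astype(int)
# flange (filled)
m=(f.min(2)>120).astype('uint8')[200:270,320:385]
m2=((hs[...,2]>120)).astype('uint8')[200:270,320:385]
cs,_=cv2.findContours(m2,cv2.RETR_EXTERNAL,cv2.CHAIN_APPROX_NONE)
c=max(cs,key=cv2.contourArea); e=cv2.fitEllipse(c); uv=(e[0][0]+320,e[0][1]+200); print("flange",e[1],uv,plane(T,uv,.015))
comps(T,(hs[...,1]>110)&(hs[...,2]>120)&(hs[...,0]<40),(330,210,380,260),.05,5,"collar")
comps(T,(hs[...,1]>150)&(hs[...,0]<13*1.3)&(hs[...,2]>200),(180,200,240,290),.072,20,"orange")
# scene white tops
for th in (170,190,205):
  comps(S,g.min(2)>th,(340,170,470,240),.072,15,"Stop%d"%th)
comps(S,(hS[...,1]>90)&(hS[...,2]>120)&(hS[...,0]<30),(285,150,320,180),.05,4,"Scollar")
comps(T,(hs[...,1]>150)&(hs[...,0]>=22)&(hs[...,0]<35),(170,150,230,200),.085,20,"beaker")
m=((f.min(2)>110)).astype('uint8'); m[:200]=0;m[:,:380]=0;m[280:]=0;m[:,480:]=0
cs,_=cv2.findContours(m,cv2.RETR_EXTERNAL,cv2.CHAIN_APPROX_NONE)
r=cv2.minAreaRect(np.vstack([c for c in cs])); print("tray",r)
bp=cv2.boxPoints(r); P=[plane(T,p,.024) for p in bp]; print(np.round(P,4),np.mean(P,0))
crop(T,335,215,40,40,15,"g0.png"); crop(S,275,145,50,50,12,"gs0.png")
```

```text
flange (29.292705535888672, 29.380781173706055) (353.0686454772949, 233.60913848876953) [ 0.50331055 -0.07349428  0.015     ]
collar [348 227  13  13  87] [353.6 233.5] [ 0.5023 -0.0725  0.05  ] bbox [ 0.5037 -0.0737  0.05  ]
orange [210 212  13  13  21] [214. 216.] [0.5482 0.3259 0.072 ] bbox [0.5425 0.32   0.072 ]
orange [197 270  13  13  22] [204.9 278. ] [0.3736 0.3461 0.072 ] bbox [0.3789 0.3516 0.072 ]
Stop170 [400 178  14  10 113] [406.3 182.5] [0.4448 0.2308 0.072 ] bbox [0.4446 0.2314 0.072 ]
Stop170 [439 195  15  11 130] [446.  199.8] [0.4599 0.3462 0.072 ] bbox [0.4604 0.3465 0.072 ]
Stop170 [355 202  15  12 138] [362.1 207.8] [0.5894 0.1685 0.072 ] bbox [0.5887 0.1679 0.072 ]
Stop190 [400 178  13  10  97] [406.1 182.3] [0.4442 0.2302 0.072 ] bbox [0.4453 0.2302 0.072 ]
Stop190 [439 195  15  10 112] [446.  199.7] [0.4593 0.3462 0.072 ] bbox [0.4586 0.3459 0.072 ]
Stop190 [355 203  15  10 119] [362.1 207.6] [0.5889 0.1682 0.072 ] bbox [0.5887 0.1679 0.072 ]
Stop205 [400 179  13   8  84] [406.3 182.3] [0.4443 0.2307 0.072 ] bbox [0.4453 0.2302 0.072 ]
Stop205 [440 196  13   9  96] [446.  199.8] [0.4597 0.3463 0.072 ] bbox [0.4604 0.3465 0.072 ]
Stop205 [356 203  13  10 104] [362.1 207.6] [0.589  0.1684 0.072 ] bbox [0.5887 0.1679 0.072 ]
Scollar [293 164  14   9  70] [299.7 168.3] [ 0.5076 -0.0678  0.05  ] bbox [ 0.5066 -0.069   0.05  ]
beaker [183 165  31  27 638] [197.4 178.5] [0.6539 0.3743 0.085 ] bbox [0.6553 0.3726 0.085 ]
tray ((429.3675537109375, 235.89590454101562), (47.936092376708984, 78.59613037109375), 83.1572265625)
[[ 0.553  -0.1746  0.024 ]
 [ 0.5821 -0.4084  0.024 ]
 [ 0.4414 -0.4213  0.024 ]
 [ 0.4139 -0.19    0.024 ]] [ 0.49760504 -0.29855866  0.024     ]
```

View pics/g0.png

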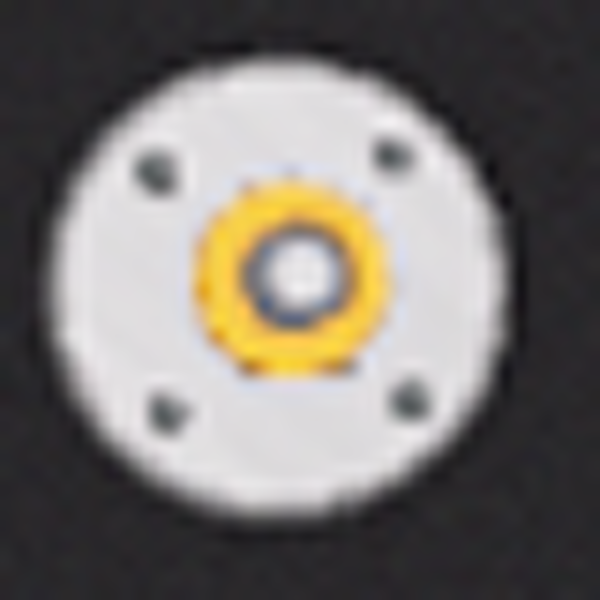

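View pics/gs0.png

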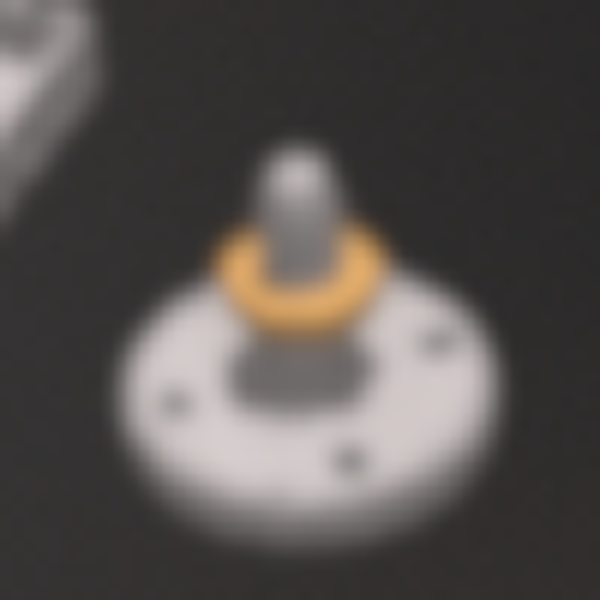

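```bash
python3 - <<'E'
from h import *
T=imaging.get_image("top");S=imaging.get_image("scene")
print(plane(T,(354.5,232.5),.078)); 
uS=(296.5/12-.5/12+275-.46,150/12+145-.5)
print(uS,plane(S,uS,.078),tri([T,S],[(354.5,232.5),uS]))
print(proj(S,[.503,-.0735,.078]),proj(T,[.503,-.0735,.078]),proj(S,[.503,-.0735,.0]))
for p in [(0.5895,.167),(.46,.345),(.445,.2293)]: print(p,proj(T,[*p,.072]),proj(S,[*p,.072]))
E
python3 -m crank '0.05 -0.042 0 0 0 0.11 0.0854; 0.05 -0.042 0 0 0 0.11 0.0854; 0.05 -0.042 0 0 0 0.1046 0.0854; 0.05 -0.042 0 0 0 0 0.0854; 0.05 -0.042 0 0 0 0 0.0854'
```

```text
[ 0.50392814 -0.07301456  0.078     ]
(299.2066666666667, 157.0) [ 0.49316078 -0.07670568  0.078     ] [ 0.50305545 -0.07146254  0.0869269 ]
[298.38380754 159.22538565] [354.67335816 232.8319138 ] [299.54828568 179.92118063]
(0.5895, 0.167) [269.94246974 201.92843409] [361.55449437 207.57795995]
(0.46, 0.345) [206.27703927 247.05462109] [445.48752367 199.71582709]
(0.445, 0.2293) [246.84993397 252.81676856] [405.71474397 182.33043828]
time: 1.02
tcp_pos: [0.4321, 0.3662, 0.2315]
eef_rot: [180.0, 0.0, 180.0]
ft_force: [0.4, 0.2, 0.3]
opening: 0.0853
```

```bash
python3 -m crank '0.0187 -0.0133 0 0 0 0 0.0854; 0 0 -0.05 0 0 0 0.0854; 0 0 -0.05 0 0 0 0.0854; 0 0 -0.02 0 0 0 0.0854; 0 0 0 0 0 0 0.0854'
python3 - <<'E'
from h import *
T=imaging.get_image("top");S=imaging.get_image("scene")
crop(T,170,190,120,100,4,"t1.png"); crop(S,370,110,120,120,4,"s1.png")
E
```

```text
time: 1.65
tcp_pos: [0.4486, 0.3545, 0.1108]
eef_rot: [-180.0, -0.1, -180.0]
ft_force: [0.4, 0.1, 1.0]
opening: 0.0857
```

View pics/s1.png

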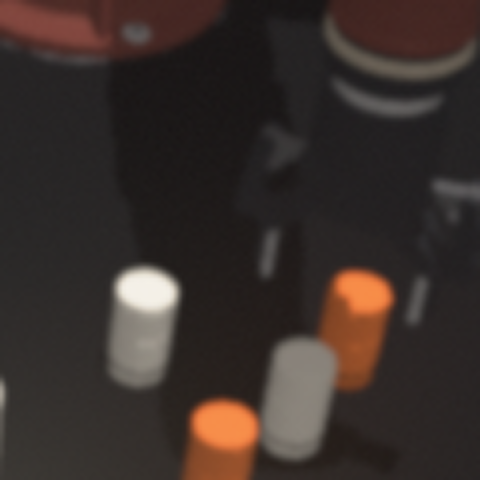

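View pics/t1.png

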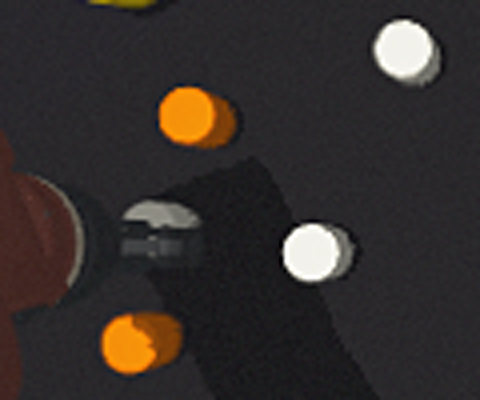

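The first row fell short, so the measured TCP is (0.449, 0.3545). The pictures show the gripper between the sleeve and the rear orange one. I'll correct this before descending.

```bash
python3 -m crank '0.0114 -0.0095 0 0 0 0 0.0854; 0 0 0 0 0 0 0.0854; 0 0 0 0 0 0 0.0854'; python3 -m crank '0 0 -0.04 0 0 0 0.0854;0 0 -0.038 0 0 0 0.0854; 0 0 0 0 0 0 0.0854'
python3 - <<'E'
from h import *
T=imaging.get_image("top");S=imaging.get_image("scene")
crop(T,170,190,120,100,4,"t2.png"); crop(S,370,110,120,120,4,"s2.png")
E
```

```text
time: 2.12
tcp_pos: [0.4614, 0.3447, 0.1119]
eef_rot: [180.0, 0.0, 180.0]
ft_force: [0.2, 0.2, 0.0]
opening: 0.0849
time: 2.5
tcp_pos: [0.4584, 0.3439, 0.0305]
eef_rot: [-179.9, -0.3, 180.0]
ft_force: [-0.7, 0.0, -0.4]
opening: 0.0854
```

View pics/s2.png

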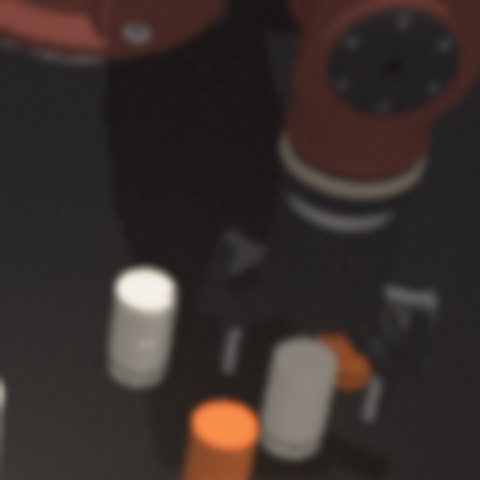

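The fingers stand either side of the sleeve, so I close.

```bash
python3 -m crank '0 0 0 0 0 0 0.03; 0 0 0 0 0 0 0.03; 0 0 0 0 0 0 0.03; 0 0 0 0 0 0 0.03;0 0 0 0 0 0 0.03'; python3 -m crank '0 0 0 0 0 0 0.03; 0 0 0.04 0 0 0 0.03; 0 0 0.05 0 0 0 0.03; 0 0 0.05 0 0 0 0.03; 0 0 0 0 0 0 0.03'
python3 - <<'E'
from h import *
T=imaging.get_image("top");S=imaging.get_image("scene")
crop(S,340,90,150,150,4,"s3.png")
E
```

```text
time: 3.22
tcp_pos: [0.4615, 0.3449, 0.0345]
eef_rot: [180.0, 0.1, 180.0]
ft_force: [-0.8, -2.3, 6.2]
opening: 0.0384
time: 3.85
tcp_pos: [0.463, 0.3459, 0.1782]
eef_rot: [179.8, 0.4, 180.0]
ft_force: [-0.6, 0.3, -1.6]
opening: 0.038
```

View pics/s3.png

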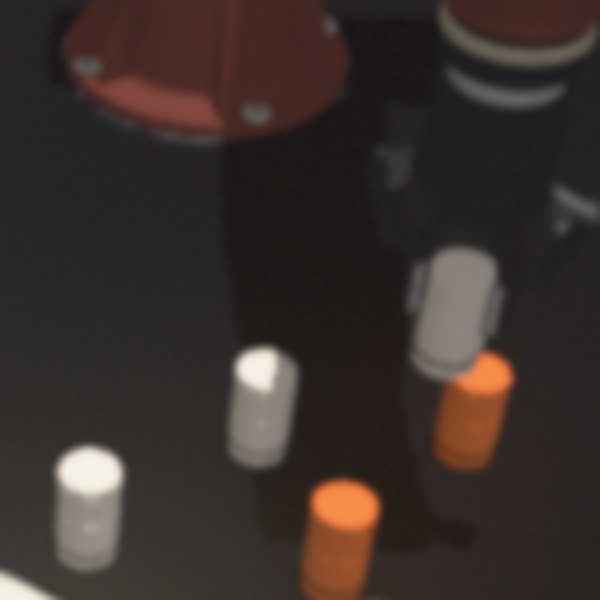

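Grasp is good: the sleeve hangs upright at crop (455,310). I carry it to the gauge.

```bash
python3 -m crank '0.004 -0.04 0 0 0 0 0.03; 0.005 -0.05 0 0 0 0 0.03; 0.005 -0.05 0 0 0 0 0.03; 0.005 -0.05 0 0 0 0 0.03; 0.005 -0.05 0 0 0 0 0.03'; python3 -m crank '0.005 -0.05 0 0 0 0 0.03; 0.005 -0.05 0 0 0 0 0.03; 0.005 -0.04 0 0 0 0 0.03; 0.002 -0.02 0 0 0 0 0.03; 0 0 0 0 0 0 0.03'; python3 -m crank '0 0 0 0 0 0 0.03; 0 0 0 0 0 0 0.03'
```

```text
time: 4.58
tcp_pos: [0.4838, 0.1034, 0.1713]
eef_rot: [180.0, -0.2, 180.0]
ft_force: [0.7, 1.0, -1.4]
opening: 0.0381
time: 5.2
tcp_pos: [0.5013, -0.0556, 0.1721]
eef_rot: [179.9, -0.1, 179.9]
ft_force: [0.2, 1.2, -1.6]
opening: 0.0386
time: 5.45
tcp_pos: [0.5018, -0.054, 0.1732]
eef_rot: [180.0, -0.0, -179.9]
ft_force: [-0.1, 0.4, -1.9]
opening: 0.0383
```

```bash
python3 -m crank '0.001 -0.019 0 0 0 0 0.03; 0 0 -0.025 0 0 0 0.03; 0 0 -0.02 0 0 0 0.03; 0 0 0 0 0 0 0.03; 0 0 0 0 0 0 0.03'
python3 - <<'E'
from h import *
for i in range(4):
    T=imaging.get_image("top"); print(env.sense()["tcp_pos"].round(4))
S=imaging.get_image("scene")
crop(S,240,90,130,130,5,"s4.png");crop(T,310,190,90,90,6,"t4.png")
E
```

```text
time: 6.08
tcp_pos: [0.5031, -0.0742, 0.1289]
eef_rot: [-180.0, 0.0, 180.0]
ft_force: [0.4, -0.5, -1.1]
opening: 0.0384
[ 0.5033 -0.0743  0.1292]
[ 0.5034 -0.0743  0.1293]
[ 0.5034 -0.0743  0.1293]
[ 0.5033 -0.0743  0.1292]
```

View pics/s4.png

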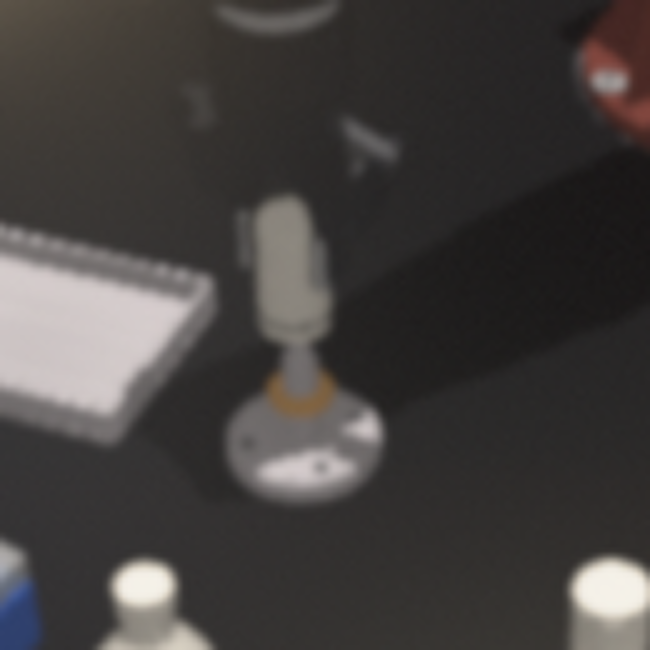

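View pics/t4.png

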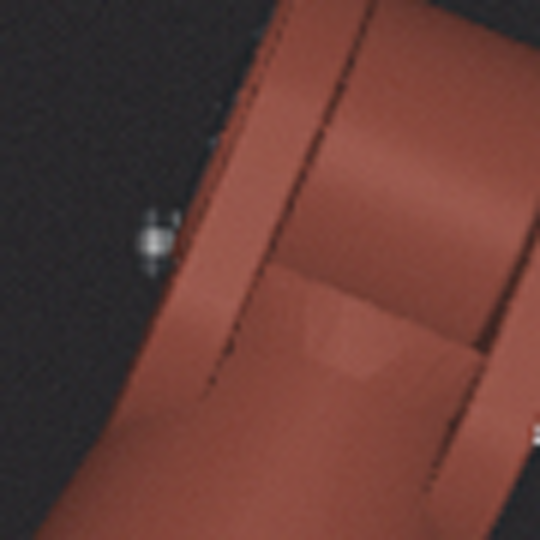

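Run:
```python
from h import *
S=imaging.get_image("scene"); g=S["frame"].astype(float).sum(2)/3
def edges(row,a,b):
    r=g[row,a:b]; d=np.diff(r); 
    h=len(d)//2
    i=np.argmax(d[:h]); j=h+np.argmin(d[h:])
    return r.round(0)
for row in (136,140,144,148,152,155,157,159,161,163,166,169): print(row,edges(row,286,312))
for x in(-.0742,-.0732): print(proj(S,[.5033,x,.095]),proj(S,[.503,x,.065]))
print(proj(S,[.513,-.0732,.095])-proj(S,[.503,-.0732,.095]),proj(S,[.503,-.0632,.095])-proj(S,[.503,-.0732,.095]))
```

```text
136 [ 54.  66.  79.  80.  85. 106. 123. 131. 132. 133. 132. 132. 132. 132.
 128. 114.  89.  62.  48.  43.  42.  41.  42.  41.  42.  41.]
140 [ 52.  64.  79.  82.  81.  98. 119. 127. 130. 131. 133. 134. 134. 132.
 128. 115. 102.  96.  84.  63.  46.  41.  41.  41.  43.  43.]
144 [ 49.  51.  54.  58.  68.  93. 117. 127. 130. 131. 132. 132. 133. 132.
 128. 116. 103.  97.  87.  67.  49.  42.  43.  42.  43.  43.]
148 [ 49.  49.  49.  50.  62.  89. 114. 126. 130. 131. 133. 133. 133. 133.
 131. 128. 122. 116. 110.  96.  71.  51.  44.  41.  38.  37.]
152 [ 49.  49.  48.  49.  56.  76. 100. 118. 127. 130. 131. 132. 133. 132.
 132. 130. 129. 123. 112.  92.  64.  43.  35.  35.  34.  34.]
155 [ 49.  49.  48.  49.  52.  64.  86. 104. 110. 112. 112. 112. 113. 113.
 111. 111. 112. 108.  98.  79.  56.  38.  34.  35.  35.  34.]
157 [ 49.  49.  48.  48.  49.  51.  62.  79.  94. 103. 111. 117. 120. 122.
 121. 115. 104.  88.  70.  51.  40.  36.  35.  35.  35.  35.]
159 [ 49.  48.  47.  45.  44.  43.  42.  42.  45.  54.  69.  90. 105. 111.
 109.  98.  75.  52.  40.  37.  36.  36.  35.  34.  35.  35.]
161 [ 45.  43.  41.  41.  40.  40.  40.  39.  42.  53.  74.  95. 107. 111.
 110. 104.  91.  69.  48.  38.  36.  35.  36.  35.  35.  35.]
163 [ 40.  42.  40.  41.  40.  40.  40.  41.  46.  60.  81.  98. 107. 110.
 111. 107.  98.  83.  62.  45.  38.  35.  35.  35.  36.  34.]
166 [ 41.  41.  40.  40.  40.  41.  47.  63.  80.  92.  99. 104. 107. 110.
 110. 108. 105.  99.  94.  84.  71.  55.  42.  37.  36.  35.]
169 [ 42.  43.  48.  56.  65.  75.  86.  93.  94.  96.  97.  99. 102. 104.
 104. 102. 101.  98.  95.  95.  97.  97.  95.  89.  80.  68.]
[297.85098545 154.49253436] [298.37463309 162.70881446]
[298.15421062 154.5960627 ] [298.67361199 162.81305846]
[-1.84562582  1.9386203 ] [3.04111655 1.03810263]
```

```bash
python3 -m crank '0 0.0015 -0.005 0 0 0 0.03; 0 0 -0.01 0 0 0 0.03; 0 0 -0.01 0 0 0 0.03; 0 0 0 0 0 0 0.03'; python3 -m crank '0 0 -0.01 0 0 0 0.03; 0 0 0 0 0 0 0.03'
```

```text
time: 6.88
tcp_pos: [0.5024, -0.0724, 0.1021]
eef_rot: [180.0, -0.1, 180.0]
ft_force: [0.9, -0.8, -0.8]
opening: 0.0385
time: 7.12
tcp_pos: [0.5026, -0.0725, 0.0925]
eef_rot: [180.0, -0.0, 180.0]
ft_force: [1.8, -1.3, -0.9]
opening: 0.0387
```

```bash
python3 -m crank '0 0 -0.008 0 0 0 0.03; 0 0 0 0 0 0 0.03'; python3 -m crank '0 0 -0.006 0 0 0 0.03; 0 0 0 0 0 0 0.03';python3 -m crank '0 0 -0.004 0 0 0 0.03; 0 0 0 0 0 0 0.03'; python3 -m crank '0 0 -0.004 0 0 0 0.03; 0 0 0 0 0 0 0.03'
```

```text
time: 7.38
tcp_pos: [0.5026, -0.0725, 0.0847]
eef_rot: [180.0, -0.0, 180.0]
ft_force: [0.7, -0.3, -2.1]
opening: 0.0385
time: 7.62
tcp_pos: [0.5028, -0.0726, 0.0791]
eef_rot: [180.0, -0.0, 180.0]
ft_force: [0.9, -0.1, -1.4]
opening: 0.0384
time: 7.88
tcp_pos: [0.5028, -0.0726, 0.0751]
eef_rot: [180.0, -0.0, 180.0]
ft_force: [0.3, -0.5, 0.1]
opening: 0.0385
time: 8.12
tcp_pos: [0.5029, -0.0727, 0.071]
eef_rot: [180.0, -0.0, 180.0]
ft_force: [0.5, 0.3, 0.5]
opening: 0.0382
```

```bash
for i in 1 ; do python3 -m crank '0 0 -0.003 0 0 0 0.03; 0 0 0 0 0 0 0.03'; done; python3 -m crank '0 0 -0.002 0 0 0 0.03; 0 0 0 0 0 0 0.03'; python3 -m crank '0 0 -0.002 0 0 0 0.03; 0 0 0 0 0 0 0.03'; python3 -m crank '0 0 -0.002 0 0 0 0.03; 0 0 0 0 0 0 0.03'
```

```text
time: 8.38
tcp_pos: [0.5028, -0.0726, 0.0681]
eef_rot: [180.0, -0.0, 180.0]
ft_force: [0.1, -0.3, 0.2]
opening: 0.0385
time: 8.62
tcp_pos: [0.5029, -0.0726, 0.0662]
eef_rot: [180.0, 0.0, 180.0]
ft_force: [-0.7, 0.0, 2.3]
opening: 0.0381
time: 8.88
tcp_pos: [0.5029, -0.0726, 0.0642]
eef_rot: [180.0, 0.0, 180.0]
ft_force: [-0.7, -0.9, 1.6]
opening: 0.0384
time: 9.12
tcp_pos: [0.5029, -0.0726, 0.0621]
eef_rot: [180.0, 0.0, 180.0]
ft_force: [0.6, 0.6, 2.3]
opening: 0.0386
```

```bash
python3 -m crank '0 0 -0.002 0 0 0 0.03; 0 0 0 0 0 0 0.03'; python3 -m crank '0 0 -0.002 0 0 0 0.03; 0 0 0 0 0 0 0.03'
python3 - <<'E'
from h import *
S=imaging.get_image("scene")
crop(S,240,90,130,130,5,"s5.png")
E
```

```text
time: 9.38
tcp_pos: [0.5028, -0.0727, 0.0601]
eef_rot: [180.0, -0.0, 180.0]
ft_force: [1.1, 0.2, 2.4]
opening: 0.0385
time: 9.62
tcp_pos: [0.5028, -0.0727, 0.0581]
eef_rot: [180.0, -0.0, 180.0]
ft_force: [0.6, -0.4, 1.8]
opening: 0.0386
```

View pics/s5.png

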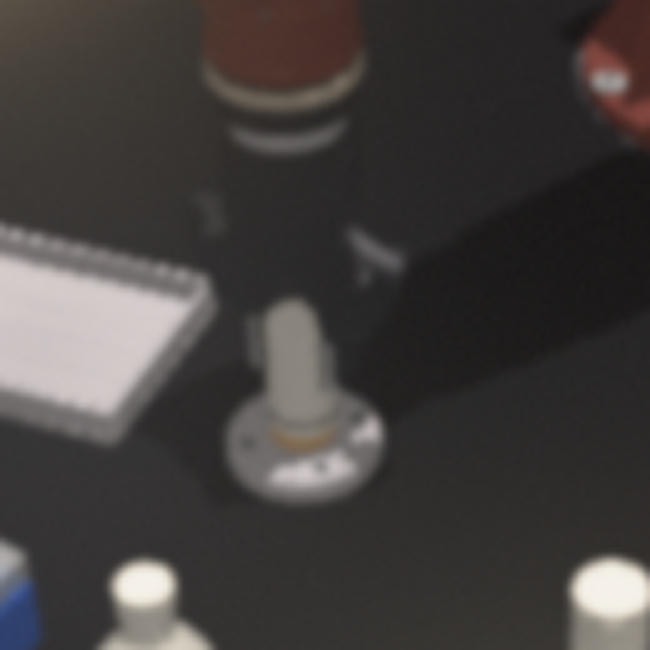

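```bash
python3 -m crank '0 0 -0.002 0 0 0 0.03; 0 0 0 0 0 0 0.03'; python3 -m crank '0 0 -0.002 0 0 0 0.03; 0 0 0 0 0 0 0.03'
```

```text
time: 9.93
tcp_pos: [0.5031, -0.0727, 0.0573]
eef_rot: [-180.0, 0.0, 180.0]
ft_force: [-2.8, 0.5, 11.5]
opening: 0.0383
time: 10.18
tcp_pos: [0.5035, -0.0729, 0.057]
eef_rot: [-180.0, 0.1, 180.0]
ft_force: [-9.0, 2.9, 26.9]
opening: 0.0383
```

```bash
python3 -m crank '0 0 0.003 0 0 0 0.03; 0 0 0 0 0 0 0.06; 0 0 0 0 0 0 0.0854; 0 0 0 0 0 0 0.0854; 0 0 0 0 0 0 0.0854'; python3 -m crank '0 0 0.05 0 0 0 0.0854; 0 0 0.06 0 0 0 0.0854; 0 0.06 0 0 0 0 0.0854; 0.02 0.06 0 0 0 0 0.0854; 0.02 0.06 0 0 0 0 0.0854'
python3 - <<'E'
from h import *
S=imaging.get_image("scene");T=imaging.get_image("top")
crop(S,275,125,50,70,8,"s6.png");crop(T,310,190,90,90,6,"t6.png")
for z in (.095,.103,.106): print(z,proj(S,[.503,-.0729,z]),proj(T,[.503,-.0729,z]))
for z in (.023,.031,.034): print(z,proj(S,[.503,-.0729,z]))
E
```

```text
time: 10.8
tcp_pos: [0.5027, -0.0726, 0.0571]
eef_rot: [180.0, -0.0, 180.0]
ft_force: [-0.4, 0.2, -0.1]
opening: 0.0857
time: 11.42
tcp_pos: [0.5429, 0.1076, 0.1677]
eef_rot: [-180.0, 0.1, 179.9]
ft_force: [0.9, -0.3, 0.3]
opening: 0.0854
0.095 [298.30031847 154.56922984] [354.91830151 232.5765568 ]
0.103 [298.17456877 152.32173911] [355.13862089 232.45440602]
0.106 [298.12716043 151.47441364] [355.22201148 232.40817145]
0.023 [299.38974699 174.03886225]
0.031 [299.27233437 171.94065576]
0.034 [299.22807705 171.14975342]
```

View pics/s6.png

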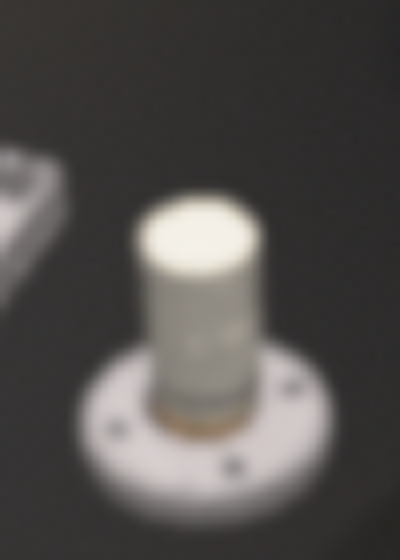

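View pics/t6.png

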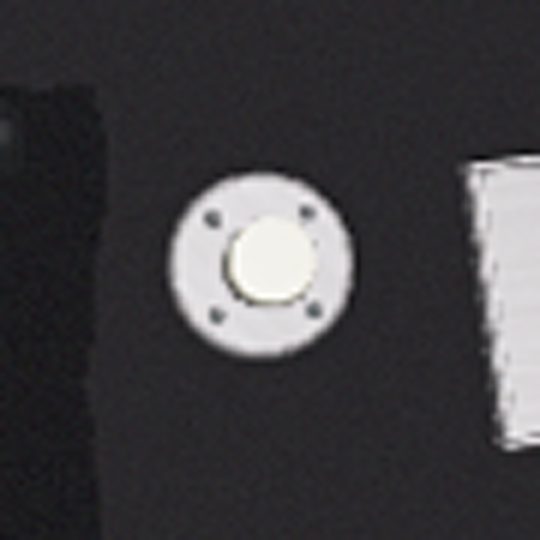

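Run:
```python
from h import *
S=imaging.get_image("scene");g=S["frame"].astype(int).min(2)
for th in (170,190):
    m=(g>th).astype('uint8'); m[:140]=0;m[163:]=0;m[:,:288]=0;m[:,312:]=0
    n,l,st,ce=cv2.connectedComponentsWithStats(m); i=1+np.argmax(st[1:,4]); print(th,st[i],ce[i])
    for nm,p in(("P1",(355,202)),("P3",(400,178))):
        pass
# flange outline ellipse
m=(g>110).astype('uint8')[140:200,275:325]
cs,_=cv2.findContours(m,cv2.RETR_EXTERNAL,cv2.CHAIN_APPROX_NONE);c=max(cs,key=cv2.contourArea)
x,y,w,h=cv2.boundingRect(c);print(x+275,y+140,w,h)
a=np.linspace(0,2*np.pi,60)
for z in(.0,.015):
    P=np.array([proj(S,[.503+.045*np.cos(t),-.0729+.045*np.sin(t),z]) for t in a]);print(z,P.min(0),P.max(0))
```

```text
170 [293 150  14  10 101] [299.32673267 154.44554455]
190 [293 151  13   8  82] [299.46341463 154.45121951]
285 149 31 40
0.0 [284.47534984 170.19872255] [314.96278248 190.23267427]
0.015 [284.1517764  166.35747093] [314.85337296 186.34981844]
```

The clear sleeve came first. It stopped at TCP z 0.057, which matches home. Its top centre is at row 154.4 in the scene view, where home should be 154.6 and blocked 152.3 or less. The collar also sits on the flange. Now the blocked ones, starting with the sleeve at (0.445, 0.229).

```bash
python3 -m crank '-0.033 0.041 0 0 0 0 0.0854; -0.033 0.041 0 0 0 0 0.0854; -0.03 0.03 0 0 0 0 0.0854; 0 0 0 0 0 0 0.0854; 0 0 0 0 0 0 0.0854'
```

```text
time: 12.2
tcp_pos: [0.4469, 0.2171, 0.1674]
eef_rot: [-180.0, 0.0, 180.0]
ft_force: [0.5, -0.6, 0.7]
opening: 0.0858
```

```bash
python3 -m crank '-0.0015 0.012 0 0 0 0 0.0854; 0 0 -0.05 0 0 0 0.0854; 0 0 0 0 0 0 0.0854; 0 0 0 0 0 0 0.0854'
python3 - <<'E'
from h import *
S=imaging.get_image("scene");T=imaging.get_image("top");print(env.sense()["tcp_pos"])
crop(S,360,110,110,110,5,"s7.png")
E
```

```text
time: 12.7
tcp_pos: [0.4454, 0.2299, 0.1185]
eef_rot: [180.0, 0.0, 180.0]
ft_force: [1.5, -0.4, 0.6]
opening: 0.0856
[0.44601336 0.23006466 0.11926984]
```

View pics/s7.png

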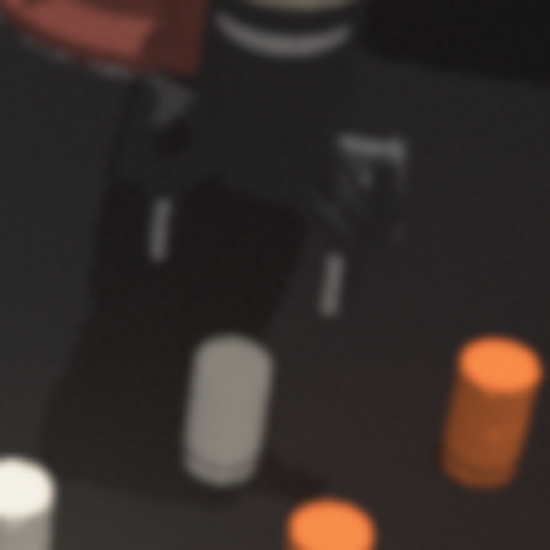

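The fingers straddle the sleeve (crop 230,410) with room either side. I descend and grasp.

```bash
python3 -m crank '0 0 -0.045 0 0 0 0.0854; 0 0 -0.041 0 0 0 0.0854; 0 0 0 0 0 0 0.0854; 0 0 0 0 0 0 0.03; 0 0 0 0 0 0 0.03'; python3 -m crank '0 0 0 0 0 0 0.03;0 0 0 0 0 0 0.03;0 0 0 0 0 0 0.03;0 0 0 0 0 0 0.03;0 0 0 0 0 0 0.03'; python3 -m crank '0 0 0.04 0 0 0 0.03; 0 0 0.05 0 0 0 0.03; 0 0 0.05 0 0 0 0.03; 0 0 0 0 0 0 0.03'
```

```text
time: 13.42
tcp_pos: [0.4466, 0.2303, 0.0338]
eef_rot: [179.9, 0.2, 180.0]
ft_force: [0.6, 0.4, 0.1]
opening: 0.0517
time: 14.05
tcp_pos: [0.4463, 0.2302, 0.0335]
eef_rot: [180.0, 0.2, 180.0]
ft_force: [-1.3, -1.6, 7.5]
opening: 0.0391
time: 14.55
tcp_pos: [0.4474, 0.2305, 0.1764]
eef_rot: [179.9, 0.4, 180.0]
ft_force: [-0.5, 0.1, -1.0]
opening: 0.0392
```

```bash
python3 -m crank '0.003 -0.03 0.01 0 0 0 0.03; 0.005 -0.05 0 0 0 0 0.03; 0.005 -0.05 0 0 0 0 0.03; 0.005 -0.05 0 0 0 0 0.03; 0.005 -0.05 0 0 0 0 0.03'; python3 -m crank '0.005 -0.05 0 0 0 0 0.03; 0.005 -0.05 0 0 0 0 0.03; 0.005 -0.05 0 0 0 0 0.03; 0.005 -0.05 0 0 0 0 0.03; 0.005 -0.05 0 0 0 0 0.03';python3 -m crank '0.005 -0.05 0 0 0 0 0.03; 0.005 -0.04 0 0 0 0 0.03; 0 0 0 0 0 0 0.03; 0 0 0 0 0 0 0.03'
```

```text
time: 15.18
tcp_pos: [0.4675, -0.0015, 0.1806]
eef_rot: [180.0, -0.0, 180.0]
ft_force: [0.5, 0.5, -2.0]
opening: 0.0388
time: 15.8
tcp_pos: [0.4925, -0.2515, 0.1804]
eef_rot: [180.0, -0.0, 180.0]
ft_force: [-0.4, 0.2, -1.3]
opening: 0.0389
time: 16.3
tcp_pos: [0.5025, -0.3395, 0.1804]
eef_rot: [179.9, -0.1, 180.0]
ft_force: [-0.0, 1.5, -2.3]
opening: 0.0391
```

```bash
python3 -m crank '0.001 -0.008 -0.03 0 0 0 0.03; 0 0 -0.05 0 0 0 0.03; 0 0 -0.045 0 0 0 0.03; 0 0 -0.012 0 0 0 0.03; 0 0 0 0 0 0 0.03'; python3 -m crank '0 0 -0.003 0 0 0 0.03; 0 0 0 0 0 0 0.03'; python3 -m crank '0 0 -0.002 0 0 0 0.03; 0 0 0 0 0 0 0.03'
```

```text
time: 16.92
tcp_pos: [0.504, -0.3473, 0.0448]
eef_rot: [180.0, -0.0, -180.0]
ft_force: [-0.8, 0.1, -1.2]
opening: 0.0389
time: 17.18
tcp_pos: [0.5046, -0.3487, 0.0429]
eef_rot: [-179.9, 0.1, 180.0]
ft_force: [-1.1, -0.2, -1.4]
opening: 0.0391
time: 17.42
tcp_pos: [0.5039, -0.3481, 0.0395]
eef_rot: [180.0, 0.0, 180.0]
ft_force: [0.1, 1.2, -2.0]
opening: 0.0388
```

```bash
python3 -m crank '0 0 -0.0015 0 0 0 0.03; 0 0 0 0 0 0 0.03'; python3 -m crank '0 0 -0.001 0 0 0 0.03; 0 0 0 0 0 0 0.03'
```

```text
time: 17.68
tcp_pos: [0.5039, -0.3481, 0.0377]
eef_rot: [180.0, -0.0, 180.0]
ft_force: [0.0, -1.1, -1.6]
opening: 0.039
time: 17.92
tcp_pos: [0.504, -0.3481, 0.0376]
eef_rot: [-180.0, 0.0, 180.0]
ft_force: [-2.3, 1.7, 6.2]
opening: 0.039
```

Contact with the tray floor at TCP z 0.0376, where 0.0375 was expected. I release and lift.

```bash
python3 -m crank '0 0 0.001 0 0 0 0.06; 0 0 0 0 0 0 0.0854; 0 0 0 0 0 0 0.0854; 0 0 0 0 0 0 0.0854'; python3 -m crank '0 0 0.05 0 0 0 0.0854; 0 0 0.06 0 0 0 0.0854; 0 0 0.04 0 0 0 0.0854; 0.008 0.05 0 0 0 0 0.0854; 0.008 0.05 0 0 0 0 0.0854';python3 -m crank '0.008 0.05 0 0 0 0 0.0854; 0.008 0.05 0 0 0 0 0.0854; 0.008 0.05 0 0 0 0 0.0854; 0.008 0.05 0 0 0 0 0.0854; 0.008 0.05 0 0 0 0 0.0854';python3 -m crank '0.008 0.05 0 0 0 0 0.0854; 0.008 0.05 0 0 0 0 0.0854; 0.006 0.04 0 0 0 0 0.0854; 0 0 0 0 0 0 0.0854; 0 0 0 0 0 0 0.0854'
python3 - <<'E'
from h import *
S=imaging.get_image("scene");T=imaging.get_image("top");print(env.sense()["tcp_pos"])
crop(S,185,110,200,140,4,"s8.png");crop(T,250,130,230,150,3,"t8.png")
E
```

```text
time: 18.42
tcp_pos: [0.5039, -0.348, 0.0378]
eef_rot: [180.0, -0.0, 180.0]
ft_force: [-0.7, 0.1, 0.8]
opening: 0.0858
time: 19.05
tcp_pos: [0.5201, -0.2475, 0.1884]
eef_rot: [-180.0, 0.1, 179.9]
ft_force: [0.6, 0.7, 0.7]
opening: 0.0855
time: 19.68
tcp_pos: [0.56, 0.0036, 0.1879]
eef_rot: [180.0, 0.0, 180.0]
ft_force: [0.7, -1.0, 0.1]
opening: 0.085
time: 20.3
tcp_pos: [0.5818, 0.1417, 0.1877]
eef_rot: [-180.0, -0.0, -180.0]
ft_force: [0.7, 0.2, -0.8]
opening: 0.0856
[0.58192837 0.14097522 0.18784196]
```

View pics/s8.png

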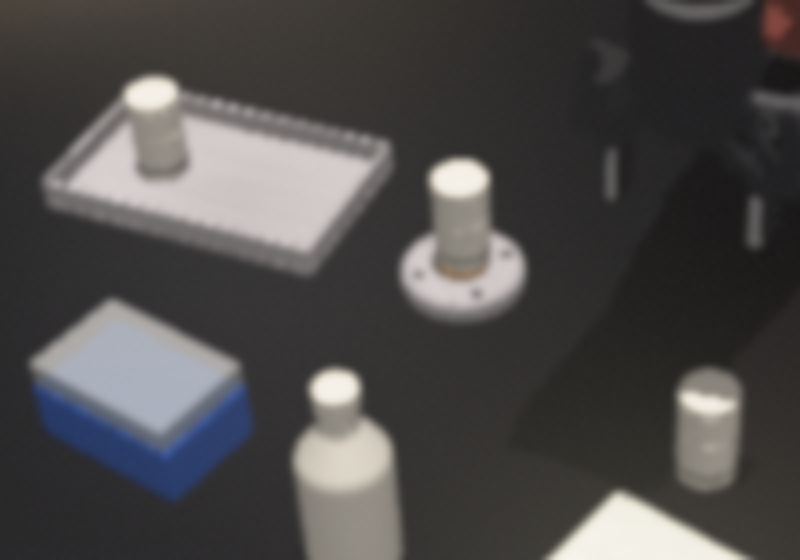

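View pics/t8.png

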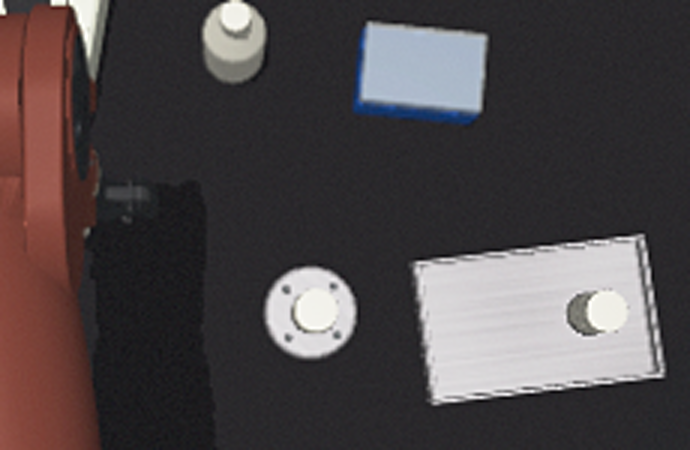

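The first blocked sleeve stands in the tray (top crop 605,312) and the gauge sleeve is still home. I go for the last one, checking clearance to the vortex mixer first.

```bash
python3 - <<'E'
from h import *
T=imaging.get_image("top")
for p in [(234,163),(279,170)]: print(plane(T,p,.1),plane(T,p,.03))
E
python3 -m crank '0.0075 0.0265 0 0 0 0 0.0854; 0 0 -0.05 0 0 0 0.0854; 0 0 -0.02 0 0 0 0.0854; 0 0 0 0 0 0 0.0854; 0 0 0 0 0 0 0.0854'
python3 - <<'E'
from h import *
S=imaging.get_image("scene");print(env.sense()["tcp_pos"])
crop(S,310,110,130,130,5,"s9.png")
E
```

```text
[0.69609528 0.26749643 0.1       ] [0.71054585 0.28239026 0.03      ]
[0.67664243 0.13997957 0.1       ] [0.68993711 0.14729627 0.03      ]
time: 21.08
tcp_pos: [0.5902, 0.1681, 0.1196]
eef_rot: [180.0, 0.1, 180.0]
ft_force: [0.0, 0.9, 0.5]
opening: 0.0856
[0.59046201 0.16816164 0.11986447]
```

View pics/s9.png

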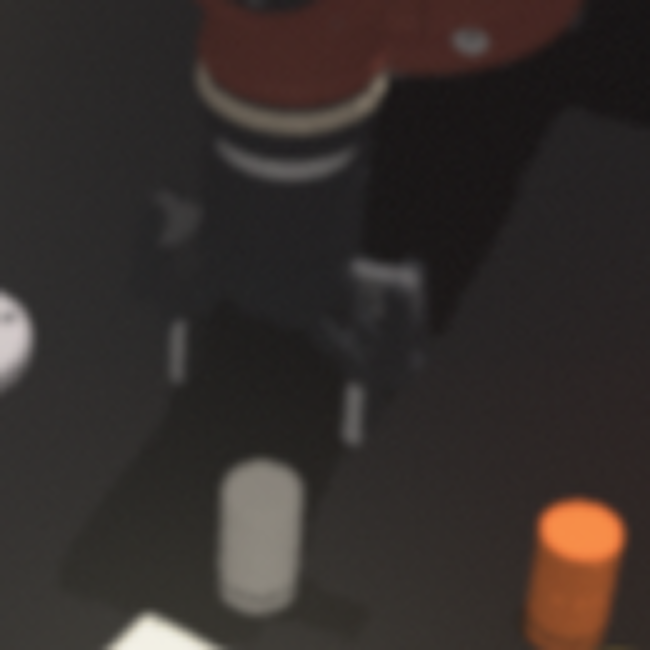

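Aligned over the sleeve (crop 260,535), and the vortex edge is at x ≥ 0.676, so it's clear.

```bash
python3 -m crank '-0.001 -0.001 -0.045 0 0 0 0.0854; 0 0 -0.041 0 0 0 0.0854; 0 0 0 0 0 0 0.0854; 0 0 0 0 0 0 0.03; 0 0 0 0 0 0 0.03'; python3 -m crank '0 0 0 0 0 0 0.03;0 0 0 0 0 0 0.03;0 0 0 0 0 0 0.03;0 0 0 0 0 0 0.03;0 0 0 0 0 0 0.03'; python3 -m crank '0 0 0.04 0 0 0 0.03; 0 0 0.05 0 0 0 0.03; 0 0 0.06 0 0 0 0.03; 0 0 0 0 0 0 0.03'
```

```text
time: 21.75
tcp_pos: [0.5902, 0.1676, 0.0346]
eef_rot: [180.0, 0.2, 180.0]
ft_force: [-0.1, -0.2, -0.7]
opening: 0.0513
time: 22.38
tcp_pos: [0.5899, 0.1675, 0.0341]
eef_rot: [180.0, 0.2, 180.0]
ft_force: [-1.0, -0.6, 6.9]
opening: 0.0384
time: 22.88
tcp_pos: [0.5914, 0.1677, 0.1887]
eef_rot: [180.0, 0.6, 180.0]
ft_force: [0.6, -0.8, -1.3]
opening: 0.0385
```

```bash
python3 -m crank '-0.008 -0.035 0 0 0 0 0.03; -0.011 -0.046 0 0 0 0 0.03; -0.011 -0.046 0 0 0 0 0.03; -0.011 -0.046 0 0 0 0 0.03; -0.011 -0.046 0 0 0 0 0.03'; python3 -m crank '-0.011 -0.046 0 0 0 0 0.03; -0.011 -0.046 0 0 0 0 0.03; -0.011 -0.046 0 0 0 0 0.03; -0.009 -0.04 0 0 0 0 0.03; 0 0 0 0 0 0 0.03'; python3 -m crank '0 0 0 0 0 0 0.03; 0 0 0 0 0 0 0.03'
```

```text
time: 23.5
tcp_pos: [0.5357, -0.0528, 0.1814]
eef_rot: [180.0, -0.0, 180.0]
ft_force: [0.2, -0.1, -1.0]
opening: 0.0383
time: 24.12
tcp_pos: [0.4935, -0.2317, 0.1812]
eef_rot: [180.0, -0.0, 179.8]
ft_force: [0.4, -0.4, -1.3]
opening: 0.0384
time: 24.38
tcp_pos: [0.4946, -0.2284, 0.1817]
eef_rot: [180.0, -0.0, -179.9]
ft_force: [0.3, 1.3, -2.3]
opening: 0.0385
```

```bash
python3 -m crank '-0.003 -0.02 -0.03 0 0 0 0.03; 0 0 -0.05 0 0 0 0.03; 0 0 -0.045 0 0 0 0.03; 0 0 -0.011 0 0 0 0.03; 0 0 0 0 0 0 0.03'; python3 -m crank '0 0 0 0 0 0 0.03; 0 0 -0.004 0 0 0 0.03; 0 0 0 0 0 0 0.03'; python3 -m crank '0 0 -0.002 0 0 0 0.03; 0 0 0 0 0 0 0.03'
```

```text
time: 25.0
tcp_pos: [0.4916, -0.249, 0.0464]
eef_rot: [180.0, -0.0, -180.0]
ft_force: [0.2, 0.1, -0.1]
opening: 0.0383
time: 25.38
tcp_pos: [0.4916, -0.2497, 0.0423]
eef_rot: [-180.0, 0.0, 180.0]
ft_force: [0.9, 0.5, -1.7]
opening: 0.0385
time: 25.62
tcp_pos: [0.4913, -0.2495, 0.0397]
eef_rot: [180.0, -0.0, 180.0]
ft_force: [-0.7, -0.2, -1.4]
opening: 0.0386
```

```bash
python3 -m crank '0 0 -0.0015 0 0 0 0.03; 0 0 0 0 0 0 0.03'; python3 -m crank '0 0 -0.001 0 0 0 0.03; 0 0 0 0 0 0 0.03'
```

```text
time: 25.88
tcp_pos: [0.4914, -0.2495, 0.0382]
eef_rot: [180.0, -0.0, 180.0]
ft_force: [-0.3, 0.2, -1.6]
opening: 0.0387
time: 26.12
tcp_pos: [0.4915, -0.2497, 0.0381]
eef_rot: [-180.0, 0.0, 180.0]
ft_force: [-2.3, 0.9, 6.1]
opening: 0.0386
```

```bash
python3 -m crank '0 0 0.001 0 0 0 0.06; 0 0 0 0 0 0 0.0854; 0 0 0 0 0 0 0.0854; 0 0 0 0 0 0 0.0854'; python3 -m crank '0 0 0.05 0 0 0 0.0854; 0 0 0.06 0 0 0 0.0854; 0 0 0.04 0 0 0 0.0854; 0 0.05 0 0 0 0 0.0854; 0 0.05 0 0 0 0 0.0854';python3 -m crank '0 0.05 0 0 0 0 0.0854; 0 0.05 0 0 0 0 0.0854; 0 0.05 0 0 0 0 0.0854; 0 0.05 0 0 0 0 0.0854; 0 0.05 0 0 0 0 0.0854';python3 -m crank '0 0 0 0 0 0 0.0854; 0 0 0 0 0 0 0.0854'
python3 - <<'E'
from h import *
S=imaging.get_image("scene");T=imaging.get_image("top");print(env.sense()["tcp_pos"])
crop(S,185,110,200,140,4,"s10.png");crop(T,170,100,310,190,2.5,"t10.png")
f=T["frame"].astype(int);m=((f.min(2)>228)|(f.min(2)>235)).astype('uint8')
n,l,st,ce=cv2.connectedComponentsWithStats(m)
for i in range(1,n):
    if st[i,4]>60 and 150<ce[i][1]<300 and 150<ce[i][0]<480: print(st[i],plane(T,ce[i],.076),plane(T,ce[i],.095))
g=S["frame"].astype(int).min(2)
m=(g>190).astype('uint8'); m[:140]=0;m[163:]=0;m[:,:288]=0;m[:,312:]=0
n,l,st,ce=cv2.connectedComponentsWithStats(m); print(ce[1:],st[1:,4])
E
```

```text
time: 26.62
tcp_pos: [0.4914, -0.2495, 0.0382]
eef_rot: [180.0, -0.0, 180.0]
ft_force: [-0.1, -0.4, 0.2]
opening: 0.0851
time: 27.25
tcp_pos: [0.4915, -0.1489, 0.1889]
eef_rot: [-180.0, 0.1, 179.9]
ft_force: [0.0, 0.8, 0.6]
opening: 0.0855
time: 27.88
tcp_pos: [0.4912, 0.1021, 0.1884]
eef_rot: [180.0, 0.0, 180.0]
ft_force: [0.4, -0.9, 0.7]
opening: 0.0853
time: 28.12
tcp_pos: [0.4913, 0.1003, 0.1883]
eef_rot: [-180.0, -0.0, -180.0]
ft_force: [0.3, -0.3, -0.6]
opening: 0.0854
[0.49151102 0.09954454 0.18829355]
[349 226  13  14 143] [ 0.50312698 -0.07455032  0.076     ] [ 0.50233313 -0.07310568  0.095     ]
[446 227  13  13 131] [ 0.50337299 -0.34865865  0.076     ] [ 0.50257526 -0.34288134  0.095     ]
[412 231  12  13 131] [ 0.49187401 -0.25068953  0.076     ] [ 0.49125803 -0.24646077  0.095     ]
[[299.54320988 154.45679012]] [81]
```

View pics/s10.png

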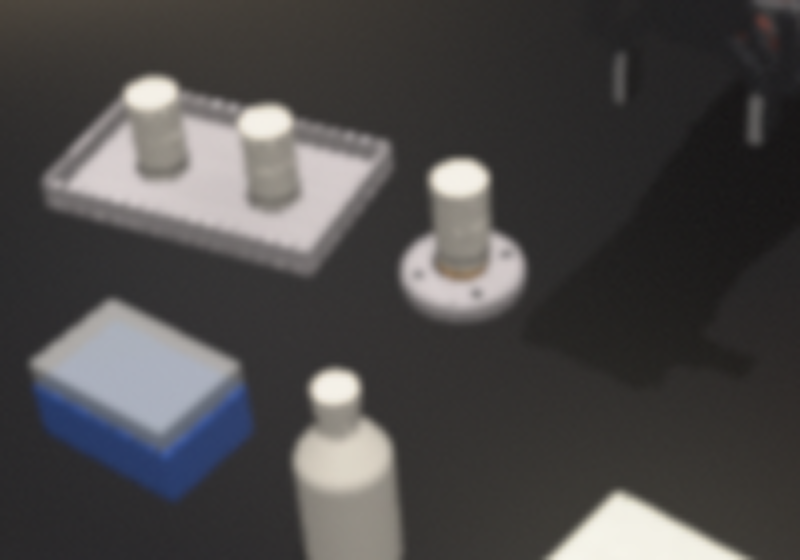

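View pics/t10.png

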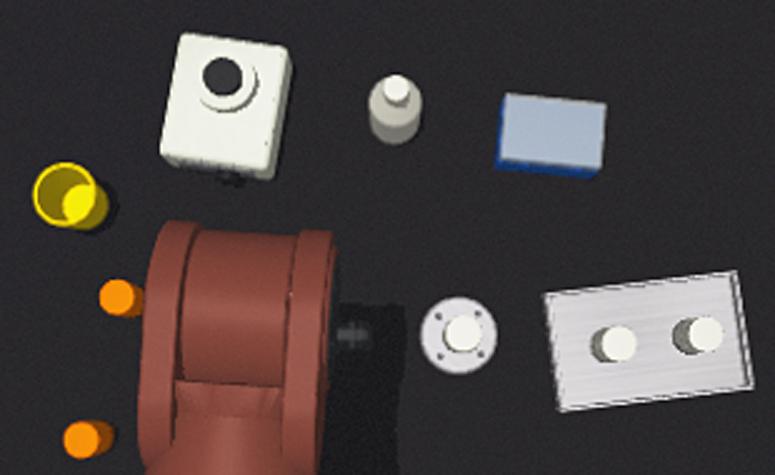

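All three sleeves stand where they should. Both tray sleeves are well inside the walls, the gauge sleeve is home, the bystanders haven't moved, and the arm is clear of everything.

```bash
python3 -c "
from rig import env
print(env.hand_in())"
```

```text
the job is handed in; nothing more can be done
None
```

I handed the job in at about 28 s of the 72 s allowed. The clear sleeve is fully home on the gauge, and the other two stand upright in the tray. No verdict was reported.

- **Finding the clear sleeve:** The first sleeve I tried, from (0.46, 0.345), pushed the collar down and stopped hard at 27 N with the tool at 0.057 m. A clear sleeve should stop there; a blocked one would have stopped at about 0.065 or 0.068 m.
- **Gauge check:** In the scene camera its top is at row 154.45. Home predicts 154.6, and a blocked sleeve 152.3 or 151.5. Its axis is within about 1 to 2 mm of the pin, which is as close as the cameras can tell.
- **The other two:** I did not press these on the gauge, because the first was already home and only one of the three is clear. In the tray they touched the floor at about the expected height, and the last pictures show them upright at about (0.503, -0.348) and (0.492, -0.250).
- **Bystanders:** The bottle, tip box, beaker and mixer, and the orange look-alikes, look unmoved in the last pictures. I compared these by eye only.
- **What disagreed:** The two cameras differed by 1 to 2.5 mm in y. Before lowering the first sleeve onto the pin I moved it 1.5 mm in y to correct for that, and it slid on with almost no sideways force.

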